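# Pin the battery link bars into line

### The arm

A 6-joint arm with a two-finger parallel gripper is mounted at the origin on the work surface. World frame = base frame: x ahead of the robot, y to its left, z up, the work surface at z = 0. Lengths are in m, angles in rad, forces in N, time in s.
With the tool pointing down it reaches from about 0.325 to 0.925 m from the base axis. Payload 3.1 kg.
Tool frame: the origin (TCP) lies at the very end of the fingers, on their centre line; the grasp point (between the pads) lies grip_point_offset behind it (grip_point_offset is the distance from the TCP to the grasp point, in m); z points along the fingers, y is the direction in which the jaws open and shut (so a half turn about z gives the same grasp; the last joint's range is limited). The gripper opens to 85 mm and grips with 20 to 120 N. Pads are 22 mm wide; open, the fingers measure 114 mm over their backs; the gripper's body (76 mm by 85 mm) begins 54 mm behind the grasp point. The pads swing forward as they close: fully open they stand 13 mm farther back than shut.
Start: joints at [-1.391, 0.217, 1.613, -0, 1.311, -0.112], TCP at [0.18, -0.599, 0.208] pointing down, gripper open.
Joint ranges: [-2.75, 2.75], [-0.78, 2.1], [0.31, 2.55], [-1.13, 4.27], [0.13, 2.63], [-2.58, 2.58]. Speed limits (rad/s): [2.79, 2.79, 3.14, 3.14, 3.14, 3.14].

### API

Orientations are given as a unit quaternion [x, y, z, w].
In Python, from station import * gives the robot as it stands. The module is installed in compiled form; this text tells all that it offers.
- The arm moves only by the shell command python3 -m handwheel 'ROWS' [FORCE]. ROWS is a JSON object of lists of equal length, an entry for each row: "travel": the shift along the tool's x, y, z as a fraction of full scale, a list of three; "twist": the turn, a rotation vector about the tool's x, y, z as a fraction of full scale, a list of three; "grip": the opening, from 0 (shut) to 1 (fully open). A call has 1 to 5 rows; each row is the pose to reach, as a shift and turn from the pose measured when the call began, along the tool's axes at that moment, turning the shorter way round; what a row does not reach only later rows make up. Full scale, the value 1, is 0.75 m for a shift and 2 pi rad for a turn. A row lasts 1/8 s, in which the tool goes at most 62.5 mm and 10.7 degrees, less where a joint would pass 70% of its speed; a pose out of reach is approached as far as the arm can. A call with a number of a shift or a turn outside -1 to 1 is refused whole. A call with a gripper value outside its range is refused whole. The fingers move at their own pace and stop on an object; FORCE is the grip in N (left out, the last holds). Time passes only in rows, so rows that repeat a pose let the fingers close. It gives the time, the measured TCP pose, the force and the opening at its end, in the units of the state.
- sense(): the state, without advancing time (a new reading comes with each control period).
- get_image(name): name is "scene" or "side" or "wrist"; returns a dict with "color" (384x512x3 uint8, red, green, blue), "vfov" (degrees; the focal length in pixels is half the picture's height over the tangent of half this angle, whatever the lens; pixels are square), "cx", "cy" (the principal point, pixels), "R" (3x3) and "t" (3): a world point X has camera coordinates R X + t. Camera axes: x right, y down, z forward; pixel columns grow to the right and rows downward; lengths in m; the calibration is good to about 2 mm. A picture is of the moment at which its call begins. There is no depth.
- finish_job(): hands the job in, once; it reports no verdict.
The state is a dict: "time": time; "q": joint angles; "qvel": joint speeds; "tau": joint torques, N m; "position": TCP position; "tcp_rot": TCP orientation; "contact_force": force on the tool from outside, world axes, zero at the start; "moment": the same for the moment, N m; "grip_width": finger opening in m.
Only numpy, scipy, OpenCV 4.12 (cv2) and the standard library are available. Lean on these libraries where they do the work, as an engineer would, in place of code of your own. Each camera call takes 0.05 s, during which the arm holds its last target. There are 200 camera calls.

### The job

The two stacked copper link bars on the battery pack have swung out of line with the terminal pad under their free end. Take the tapered alignment pin from the tool stand and work it down through the end hole of both bars and into the end hole of the pad, feeling for each hole and drawing the bars across with the pin's tip rather than forcing it, until the shoulder of its handle sits fully home on the top bar. Leave the pin standing there by itself, holding the bars in line, and leave the other things on the bench where they are.

Things in the scene. Friction and masses are not known exactly. Their poses are not given: they have to be found in the camera images.
- pin_grip (a point): Tapered steel alignment pin, 200 g, upright in one of the stand's two sockets. Round steel handle 24 mm in diameter, 50 mm tall plus a 4 mm domed cap, dark grooves round it. Its flat underside (the shoulder) rests on the stand. Below: shank 12.5 mm thick, parallel for 19 mm, then tapering over 36 mm to the tip. This point: on the axis, half-way up the handle, 25 mm above the shoulder; z up.
- pin_tip (a point): Centre of the pin's flat tip, 7 mm in diameter, 55 mm below the shoulder and 80 mm below pin_grip.
- stand: Fixed grey tool stand, 70 mm (x) by 150 mm (y), 65 mm high, with two 16 mm sockets 40 mm to either side of its centre along y: one holds the alignment pin, the other a nut driver with a black plastic handle 30 mm thick and 72 mm tall. Origin at the centre of its underside.
- pack: Fixed battery pack of two modules, 130 mm (x) by 232 mm (y); origin at the centre of its underside. Two like copper link bars, one on the other, run along y: each 180 mm long, 40 mm wide, 6 mm thick. Each swings by itself about the clamp bolt, stiffly (some 2.5 N sideways at the end hole), and stays where left. Parts bruise if the pin is pressed on with more than 70 N.
- clamp_bolt (a point): Centre of the bolt (head 11 mm high) on which both bars swing, at the upper bar's top face, 112 mm above the bench.
- pad_hole (a point): Centre of the mouth of the end hole in the pack's fixed aluminium terminal pad, at the pad's top face, 100 mm above the bench, 140 mm from the clamp bolt along the pack's y. Hole 14 mm in diameter, 55 mm deep, vertical. Axes as the pack's: the bars swing along x. Another such hole in pad and bars, 40 mm nearer the bolt, is left open for a bolt to be fitted later.
- bar_hole (a point): Centre of the upper bar's 14 mm end hole, 140 mm from the clamp bolt, at its top face 112 mm above the bench. Upper bar: 106 to 112 mm above the bench, lower bar: 100 to 106. The end hole of each starts up to 12 mm to either side of the pad's, each by its own amount. The lower bar's place is not reported: feel for its hole with the pin's tip, or judge it from its visible edges.
- driver_center (a point): Nut driver hanging in the other socket of the stand, not needed; middle of its black handle, 36 mm above the stand's top.
- spanner: Steel spanner lying on the mat, 170 mm long, not needed.
- reel_center (a point): Reel of solder standing on its flange, 60 mm in diameter, 50 mm high, not needed; its centre.
- bolt_bin: Open black bin of bolts, 80 by 120 mm, 40 mm high, not needed; centre of its underside.
Not all that is in view belongs to the job. Leave any blue look-alike of the part that bears pin_grip alone.

How it is judged:
On the way, in this order (a step that is already met when the one before it is completed fails the run):
1. the pin's tip is in the end hole of the upper bar (z of pin_tip in the frame of bar_hole below -0.002 m and horizontal distance between pin_tip and bar_hole below 0.0065 m), for 0.05 s.
2. the pin is fully home through both bars and the pad (z of pin_tip in the frame of pad_hole below -0.0405 m and horizontal distance between pin_tip and pad_hole below 0.003 m), for 0.2 s.
At the end, for the whole second after the job is handed in: The pin stands by itself within 0.06 rad of upright in the pad's end hole, its tip at least 40.5 mm below the pad's top (43 mm when the shoulder lies on the upper bar) and within 3 mm of the hole's axis, and the upper bar's end hole is within 2.5 mm of the pad's (all of step 2 and angle between pin_grip's own z axis and vertical below 0.06 rad and horizontal distance between bar_hole and pad_hole below 0.0025 m); the robot touches nothing.
It fails at once if the pin is forced: pressed against pack or bars with more than 70 N (contact force between pin and pack above 70 N).
It fails at once if the nut driver is disturbed by more than 30 mm (distance of driver_center from where it was at the start of the episode above 0.03 m).
It fails at once if the spanner is moved by more than 30 mm (distance of spanner from where it was at the start of the episode above 0.03 m).
It fails at once if the reel is moved by more than 30 mm (distance of reel_center from where it was at the start of the episode above 0.03 m).
It fails at once if the bolt bin is moved by more than 30 mm (distance of bolt_bin from where it was at the start of the episode above 0.03 m).
It also fails if it takes over 72 s, if anything falls off the work surface, if the arm or the gripper's body presses on something with over 40 N, if the wrist force passes 120 N, or if a joint passes its speed limit or range.

## Working session

There is one attempt and no reset: what is moved stays moved. The work goes in short steps, Python scripts to look and compute and a shell command to move; the robot and the scene stay as the last step left them, time stands still between calls to the robot, and variables do not carry over. Pictures are saved under pics/ and viewed, about 8 in all and at most 12, crops included, and the job is handed in when it is done.

```bash
mkdir -p pics; cat > h.py <<'E'
from station import *
import numpy as np, cv2
from scipy.spatial.transform import Rotation as Ro
def save(im,n): cv2.imwrite('pics/'+n,cv2.cvtColor(im,cv2.COLOR_RGB2BGR))
def f(c): return c['color'].shape[0]/2/np.tan(np.radians(c['vfov'])/2)
def ray(c,u,v):
    R=np.array(c['R']);d=R.T@np.array([(u-c['cx'])/f(c),(v-c['cy'])/f(c),1]);return -R.T@np.array(c['t']),d
def onz(c,u,v,z):
    o,d=ray(c,u,v);return o+d*(z-o[2])/d[2]
def proj(c,X):
    p=np.array(c['R'])@np.array(X)+np.array(c['t']);return p[0]/p[2]*f(c)+c['cx'],p[1]/p[2]*f(c)+c['cy']
E
python3 - <<'E'
from h import *
s=sense();print({k:np.round(v,3) if not isinstance(v,dict) else v for k,v in s.items()})
a=get_image('scene');b=get_image('side')
import pickle;pickle.dump((a,b),open('ab.pkl','wb'))
for c in(a,b):print(c['vfov'],c['cx'],c['cy'],-np.array(c['R']).T@np.array(c['t']))
save(a['color'],'scene0.png');save(b['color'],'side0.png')
E
```

```text
{'time': np.float64(0.0), 'q': array([-1.391,  0.218,  1.615, -0.   ,  1.311, -0.112]), 'qvel': array([ 0.001,  0.002,  0.001,  0.   , -0.001,  0.002]), 'tau': array([ 1.0000e-03, -3.9684e+01, -3.0385e+01, -0.0000e+00,  1.0000e-02,
       -0.0000e+00]), 'position': array([ 0.18 , -0.598,  0.206]), 'tcp_rot': array([ 0.989,  0.145, -0.   , -0.001]), 'contact_force': array([ 0.243, -0.066,  0.359]), 'moment': array([0.005, 0.017, 0.019]), 'grip_width': np.float64(0.086)}
53.48698477717082 262.4622161288371 191.39181174229373 [1.53159804 0.38178592 0.79612199]
42.804924876410126 257.6032572551971 186.93357104653342 [ 0.0260257  -1.09150565  0.83827731]
```

View pics/scene0.png

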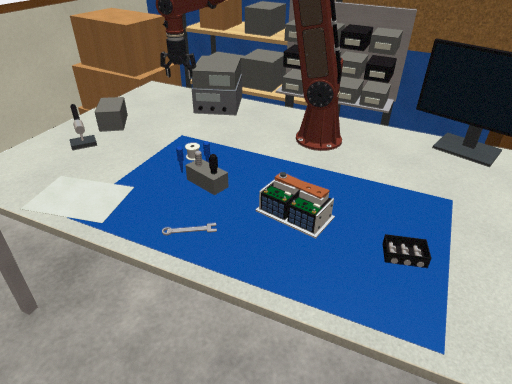

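View pics/side0.png

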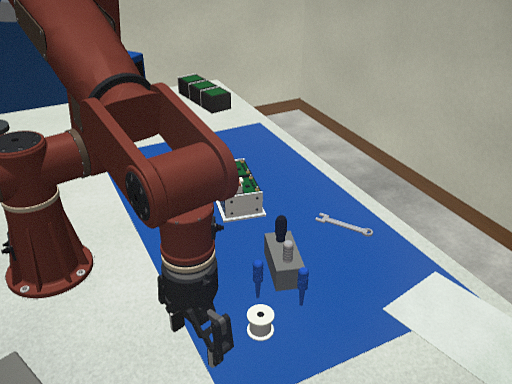

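The scene view shows the stand at about (207,176) with the pin (198,158) and the black driver (213,163). The pack is at (297,205) with its bars at (300,187). In the side view the pin is at (288,250), the blue look-alikes at (258,272) and (303,285), and the reel at (261,322). I'll take enlarged crops for pixel positions.

```bash
python3 - <<'E'
from h import *
import pickle
a,b=pickle.load(open('ab.pkl','rb'))
A=cv2.resize(a['color'][135:240,170:345],None,fx=4.5,fy=4.5,interpolation=cv2.INTER_CUBIC)
B=cv2.resize(b['color'][145:345,195:345],None,fx=3,fy=3,interpolation=cv2.INTER_CUBIC)
save(A,'A.png');save(B,'B.png')
E
```

```text
(no output)
```

View pics/A.png

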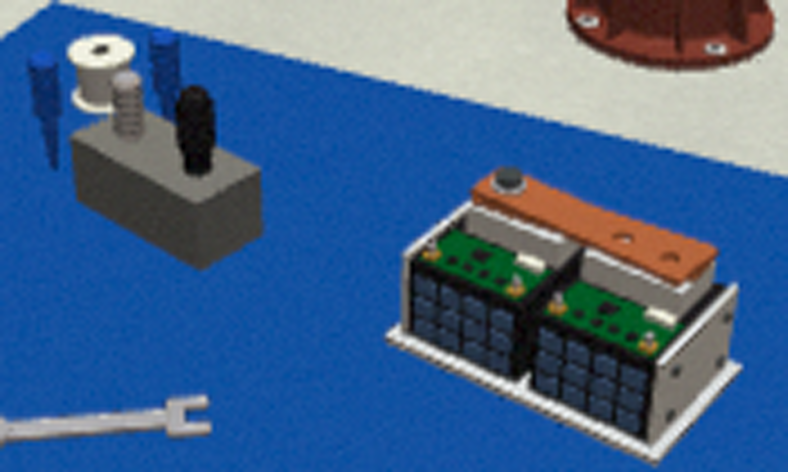

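View pics/B.png

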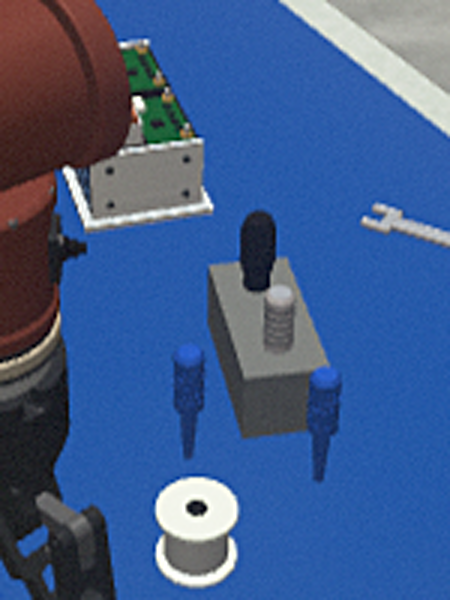

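Crop A shows, in crop pixels, the pin shoulder at (130,137), the pin top at (125,78), the driver base at (198,172), the bolt head top at (509,176), the end hole at (670,258) and the inner hole at (623,238). Crop B shows the pin top at (280,290) and its shoulder at (278,350), with the two look-alikes behind it.

```bash
python3 - <<'E'
from h import *
import pickle
a,b=pickle.load(open('ab.pkl','rb'))
fa=lambda u,v,z:onz(a,170+u/4.5-.4,135+v/4.5-.4,z).round(4)
fb=lambda u,v,z:onz(b,195+u/3-.3,145+v/3-.3,z).round(4)
print('pin',fa(130,137,.065)[:2],fa(125,78,.117)[:2],fb(278,347,.065)[:2],fb(280,292,.117)[:2])
print('driver',fa(198,170,.065)[:2],fb(256,286,.065)[:2])
print('stand top',[fa(*p,.065)[:2] for p in[(73,142),(201,206),(263,170)]])
print('standB',[fb(*p,.065)[:2] for p in[(209,265),(288,258),(327,360),(245,377)]])
print('bolt',fa(509,176,.123)[:2],'hole',fa(670,258,.112)[:2],'in',fa(623,238,.112)[:2])
print('base',[fa(*p,.004)[:2] for p in[(388,337),(658,458),(742,370)]])
print('blue',fb(188,355,.08)[:2],fb(325,378,.08)[:2],'tips',fb(188,455,.0)[:2],fb(320,478,0.)[:2],fa(55,170,0)[:2],fa(43,58,.08)[:2],'reel',fb(197,507,.05)[:2])
E
```

```text
pin [ 0.5207 -0.3041] [ 0.5163 -0.307 ] [ 0.5168 -0.3083] [ 0.5191 -0.3036]
driver [ 0.5404 -0.2292] [ 0.5404 -0.2304]
stand top [array([ 0.5476, -0.3413]), array([ 0.5845, -0.2013]), array([ 0.5178, -0.1829])]
standB [array([ 0.5184, -0.186 ]), array([ 0.5853, -0.2081]), array([ 0.5439, -0.3398]), array([ 0.4753, -0.3281])]
bolt [0.5268 0.0274] hole [0.5605 0.1618] in [0.5513 0.1243]
base [array([ 0.5999, -0.0349]), array([0.6431, 0.1905]), array([0.523 , 0.2178])]
blue [ 0.439  -0.3001] [ 0.5212 -0.3717] tips [ 0.4268 -0.3252] [ 0.5079 -0.3944] [ 0.506  -0.3938] [ 0.462 -0.426] reel [ 0.3847 -0.4206]
```

```bash
cat >> h.py <<'E'
def go(p,jaw=None,s=None):
    """travel and twist fractions to TCP position p with tool down and the jaw axis at angle jaw (deg, world)"""
    s=s or sense();R=Ro.from_quat(s['tcp_rot'])
    t=R.inv().apply(np.array(p)-s['position'])/.75
    y=R.as_matrix()[:,1]
    if jaw is None: jaw=np.degrees(np.arctan2(y[1],y[0]))
    j=np.radians(jaw);Y=np.array([np.cos(j),np.sin(j),0])
    if Y@y<0:Y=-Y
    Z=np.array([0,0,-1.]);G=Ro.from_matrix(np.c_[np.cross(Y,Z),Y,Z])
    print('travel',t.round(4).tolist(),'twist',((R.inv()*G).as_rotvec()/2/np.pi).round(4).tolist(),'pos',np.round(s['position'],4),'F',np.round(s['contact_force'],1),'w',round(float(s['grip_width']),4),'t',round(float(s['time']),2))
E
python3 - <<'E'
from h import *
try: print('gpo',grip_point_offset)
except Exception as e:
    import station;print([n for n in dir(station) if n[0]!='_'])
go((.518,-.3055,.235),-16.5)
E
```

```text
gpo 0.0187
travel [0.5441, -0.2436, -0.0373] twist [-0.0003, -0.0002, -0.1577] pos [ 0.1797 -0.5978  0.2065] F [ 0.4  0.5 -1.2] w 0.0853 t 0.1
```

```bash
python3 -m handwheel '{"travel":[[0.08,-0.035,-0.04],[0.15,-0.065,-0.04],[0.22,-0.1,-0.04],[0.3,-0.135,-0.04],[0.37,-0.165,-0.04]],"twist":[[0,0,-0.025],[0,0,-0.05],[0,0,-0.08],[0,0,-0.105],[0,0,-0.13]],"grip":[0.8,0.8,0.8,0.8,0.8]}' 40
python3 - <<'E'
from h import *
go((.518,-.3055,.235),-16.5)
E
```

```text
time: 0.72
position: [0.4109, -0.3977, 0.2364]
tcp_rot: [0.849, 0.529, 0.0, -0.001]
contact_force: [0.9, -1.0, 0.4]
grip_width: 0.0681
travel [0.1733, 0.0738, 0.0021] twist [-0.0002, -0.0003, -0.0269] pos [ 0.4109 -0.3977  0.2364] F [ 0.9 -1.   0.4] w 0.0681 t 0.72
```

```bash
python3 -m handwheel '{"travel":[[0.07,0.03,0.002],[0.14,0.06,0.002],[0.173,0.074,0.002],[0.173,0.074,0.002]],"twist":[[0,0,-0.015],[0,0,-0.027],[0,0,-0.027],[0,0,-0.027]],"grip":[0.8,0.8,0.8,0.8]}'
python3 - <<'E'
from h import *
go((.518,-.3055,.235),-16.5)
c=get_image('wrist');print(proj(c,(.518,-.3055,.119)),proj(c,(.518,-.3055,.065)),-np.array(c['R']).T@np.array(c['t']))
import pickle;pickle.dump(c,open('w1.pkl','wb'))
save(c['color'],'w1.png')
E
```

```text
time: 1.23
position: [0.519, -0.3038, 0.2343]
tcp_rot: [0.8, 0.6, 0.0, -0.002]
contact_force: [-0.7, 0.7, 0.2]
grip_width: 0.0688
travel [-0.0025, -0.0006, -0.001] twist [-0.0004, -0.0005, 0.0007] pos [ 0.519  -0.3038  0.2343] F [-0.7  0.7  0.2] w 0.0688 t 1.23
(np.float64(256.5101979541275), np.float64(171.13056414388151)) (np.float64(256.5485561244632), np.float64(155.90579395424552)) [ 0.54151934 -0.22555299  0.40110998]
```

View pics/w1.png

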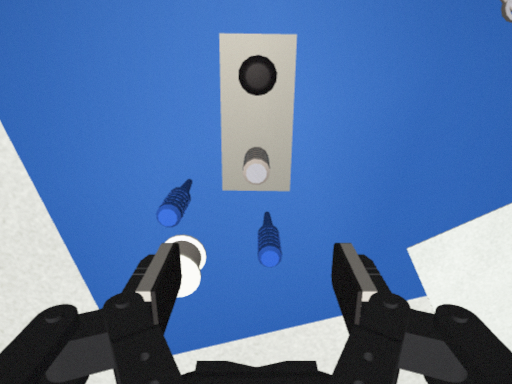

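The wrist view shows the pin's cap at (256,171), as predicted, with the driver at (258,75). The look-alikes at (170,215) and (269,258) are outside the path of the fingers. I'll go down to the pin.

```bash
python3 -m handwheel '{"travel":[[-0.0025,-0.0006,0.07],[-0.0025,-0.0006,0.14],[-0.0025,-0.0006,0.2],[-0.0025,-0.0006,0.212],[-0.0025,-0.0006,0.212]],"twist":[[0,0,0],[0,0,0],[0,0,0],[0,0,0],[0,0,0]],"grip":[0.8,0.8,0.8,0.8,0.8]}'
python3 - <<'E'
from h import *
go((.518,-.3055,.075),-16.5)
E
```

```text
time: 1.9
position: [0.5162, -0.3071, 0.0756]
tcp_rot: [0.801, 0.599, -0.0, -0.002]
contact_force: [0.1, 0.4, -0.1]
grip_width: 0.0684
travel [0.0027, 0.0017, 0.0009] twist [-0.0005, -0.0003, 0.0002] pos [ 0.5162 -0.3071  0.0756] F [ 0.1  0.4 -0.1] w 0.0684 t 1.9
```

```bash
python3 -m handwheel '{"travel":[[0,0,0],[0,0,0],[0,0,0],[0,0,0],[0,0,0]],"twist":[[0,0,0],[0,0,0],[0,0,0],[0,0,0],[0,0,0]],"grip":[0.2,0.1,0.1,0.1,0.1]}' 90
python3 -m handwheel '{"travel":[[0,0,-0.04],[0,0,-0.1],[0,0,-0.18],[0,0,-0.22],[0,0,-0.22]],"twist":[[0,0,0],[0,0,0],[0,0,0],[0,0,0],[0,0,0]],"grip":[0.1,0.1,0.1,0.1,0.1]}'
python3 - <<'E'
from h import *
go((.5605,.1618,.29),-11.5)
E
```

```text
time: 2.52
position: [0.5175, -0.308, 0.0781]
tcp_rot: [0.801, 0.599, 0.0, -0.0]
contact_force: [-1.8, -0.2, 5.7]
grip_width: 0.0197
time: 3.15
position: [0.5192, -0.3092, 0.2467]
tcp_rot: [0.801, 0.599, 0.001, 0.003]
contact_force: [-0.3, -0.6, -1.8]
grip_width: 0.0195
travel [0.6179, -0.124, -0.0598] twist [0.001, 0.0004, -0.0136] pos [ 0.5192 -0.3092  0.2467] F [-0.3 -0.6 -1.8] w 0.0195 t 3.15
```

```bash
python3 -m handwheel '{"travel":[[0.08,-0.016,-0.04],[0.16,-0.032,-0.06],[0.24,-0.048,-0.06],[0.32,-0.064,-0.06],[0.4,-0.08,-0.06]],"twist":[[0,0,0],[0,0,0],[0,0,-0.005],[0,0,-0.01],[0,0,-0.0136]],"grip":[0.1,0.1,0.1,0.1,0.1]}'
python3 - <<'E'
from h import *
go((.5605,.1618,.25),-11.5)
c=get_image('wrist')
import pickle;pickle.dump(c,open('w2.pkl','wb'))
save(c['color'],'w2.png')
E
```

```text
time: 3.78
position: [0.5442, -0.0048, 0.2872]
tcp_rot: [0.774, 0.633, -0.001, 0.002]
contact_force: [1.1, 0.8, -1.6]
grip_width: 0.0195
travel [0.2221, -0.0229, 0.049] twist [0.0003, 0.0005, 0.0001] pos [ 0.5442 -0.0048  0.2872] F [ 1.1  0.8 -1.6] w 0.0195 t 3.77
```

View pics/w2.png

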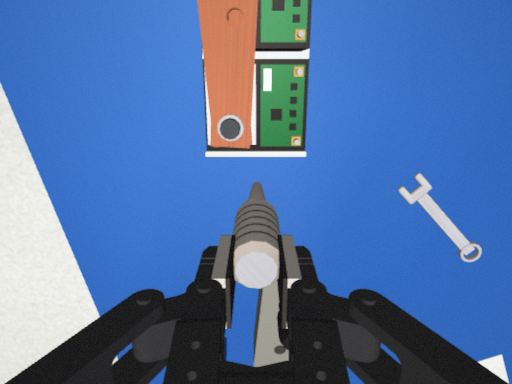

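The pin is held upright, its tip at about (257,187). The bolt is at (231,128), and the bars run upward out of view. I'll stop about 60 mm short of the end hole to look straight down on it.

```bash
python3 -m handwheel '{"travel":[[0.06,-0.006,0.02],[0.11,-0.013,0.033],[0.138,-0.0165,0.033],[0.138,-0.0165,0.033],[0.138,-0.0165,0.033]],"twist":[[0,0,0],[0,0,0],[0,0,0],[0,0,0],[0,0,0]],"grip":[0.1,0.1,0.1,0.1,0.1]}'
python3 - <<'E'
from h import *
go((.5605,.1618,.25),-11.5)
c=get_image('wrist')
import pickle;pickle.dump(c,open('w3.pkl','wb'))
print(proj(c,(.5605,.1618,.112)))
save(cv2.resize(c['color'][0:250,130:380],None,fx=2.4,fy=2.4,interpolation=cv2.INTER_CUBIC),'w3.png')
E
```

```text
time: 4.45
position: [0.551, 0.1074, 0.2613]
tcp_rot: [0.772, 0.636, 0.001, -0.003]
contact_force: [-0.1, -0.5, -2.7]
grip_width: 0.0189
travel [0.0736, -0.0014, 0.0155] twist [-0.0005, -0.0008, 0.0012] pos [0.551  0.1074 0.2613] F [-0.1 -0.5 -2.7] w 0.0189 t 4.45
(np.float64(255.9242051855581), np.float64(99.8321242581375))
```

View pics/w3.png

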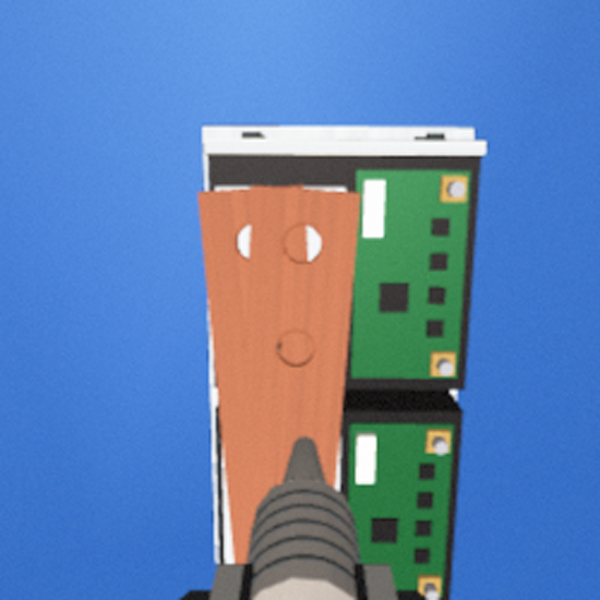

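The enlarged view shows the upper end hole at crop (302,243) and the inner hole at (295,348). The lower bar is swung to the left: its left edge is at x≈200, its right edge at ≈305, seen through the upper hole, and its own hole shows as a half-moon with its left arc at (237,242). The lower hole's centre is therefore near crop x 254. The pack's end plate lies level in the picture, so the pack's yaw is close to the jaws', about -11°.

```bash
python3 - <<'E'
from h import *
import pickle
w2,w3=[pickle.load(open(n,'rb')) for n in('w2.pkl','w3.pkl')]
fc=lambda u,v,z:onz(w3,130+u/2.4-.3,v/2.4-.3,z)[:2]
bolt=onz(w2,231,128,.123)[:2]; bolt2=np.array([.5268,.0274])
e=fc(487,148,.1)-fc(203,148,.1);yaw=np.arctan2(e[1],e[0]);print('yaw',np.degrees(yaw),'bolt',bolt)
Rm=np.array([[np.cos(yaw),np.sin(yaw)],[-np.sin(yaw),np.cos(yaw)]])
for n,B in(('w2',bolt),('scene',bolt2)):
    print(n,'pad world',(B+Rm.T@[0,.14]).round(4))
    for k,p in dict(up=(302,243,.112),lowL=(200,193,.106),lowR=(305,243,.106),arc=(237,242,.106),padL=(215,188,.1),padR=(345,188,.1),inner=(295,348,.112),tip=(302,438,.193)).items():
        print(k,(Rm@(fc(*p)-B)*1000).round(1),fc(*p).round(4))
E
```

```text
yaw -11.100493988428687 bolt [0.5254493  0.02575934]
w2 pad world [0.5524 0.1631]
up [  7.9 139.3] [0.56   0.1609]
lowL [-30.4 157. ] [0.5258 0.1857]
lowR [  9.  138.8] [0.561  0.1602]
arc [-17.  139.1] [0.5356 0.1655]
padL [-25.4 158.7] [0.5311 0.1864]
padR [ 24.2 158.7] [0.5798 0.1768]
inner [ 5.1 99.3] [0.5496 0.1222]
tip [ 8.2 88.9] [0.5506 0.1115]
scene pad world [0.5538 0.1648]
up [  6.8 137.4] [0.56   0.1609]
lowL [-31.4 155.2] [0.5258 0.1857]
lowR [  8.  136.9] [0.561  0.1602]
arc [-18.  137.2] [0.5356 0.1655]
padL [-26.4 156.8] [0.5311 0.1864]
padR [ 23.2 156.8] [0.5798 0.1768]
inner [ 4.1 97.4] [0.5496 0.1222]
tip [ 7.1 87.1] [0.5506 0.1115]
```

```bash
python3 - <<'E'
from h import *
for i in range(3): go((.560,.161,.188),-11.1)
E
python3 -m handwheel '{"travel":[[0.04,-0.0005,0],[0.0735,-0.0005,0],[0.0735,-0.0005,0.03],[0.0735,-0.0005,0.06],[0.0735,-0.0005,0.06]],"twist":[[0,0,0],[0,0,0],[0,0,0],[0,0,0],[0,0,0]],"grip":[0.1,0.1,0.1,0.1,0.1]}'
python3 - <<'E'
from h import *
go((.560,.161,.188),-11.1)
c=get_image('wrist')
import pickle;pickle.dump(c,open('w4.pkl','wb'))
save(cv2.resize(c['color'][80:280,160:360],None,fx=3,fy=3,interpolation=cv2.INTER_CUBIC),'w4.png')
E
```

```text
travel [0.0721, -0.0022, 0.0989] twist [-0.0003, -0.0009, -0.0001] pos [0.5513 0.1072 0.2619] F [ 0.3 -0.7 -2.8] w 0.0191 t 4.5
travel [0.0721, -0.0022, 0.0989] twist [-0.0003, -0.0009, -0.0001] pos [0.5513 0.1072 0.2619] F [ 0.3 -0.7 -2.8] w 0.0191 t 4.5
travel [0.0721, -0.0022, 0.0989] twist [-0.0003, -0.0009, -0.0001] pos [0.5513 0.1072 0.2619] F [ 0.3 -0.7 -2.8] w 0.0191 t 4.5
time: 5.12
position: [0.5597, 0.1602, 0.2144]
tcp_rot: [0.773, 0.635, -0.001, -0.004]
contact_force: [-0.6, 0.0, -2.0]
grip_width: 0.0194
travel [0.001, 0.0005, 0.0353] twist [-0.0012, -0.0006, -0.0003] pos [0.5597 0.1602 0.2144] F [-0.6  0.  -2. ] w 0.0194 t 5.12
```

View pics/w4.png

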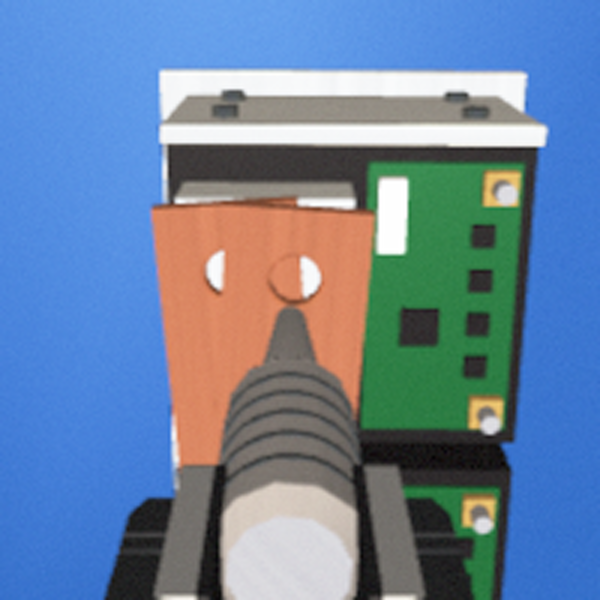

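The tip's front edge is at crop (291,308). The upper hole is at (296,278), just ahead of it.

```bash
python3 - <<'E'
from h import *
import pickle
c=pickle.load(open('w4.pkl','rb'))
g=lambda u,v,z:onz(c,160+u/3-.33,80+v/3-.33,z)[:2].round(4)
print('tip front',g(291,308,.1464),'hole',g(296,278,.112),'arcL',g(206,271,.106))
print(proj(c,(.5597,.1602,.1464)),sense()['position'])
E
```

```text
tip front [0.5598 0.164 ] hole [0.5604 0.1611] arcL [0.5358 0.1662]
(np.float64(257.62383582110124), np.float64(187.2870693742716)) [0.56085042 0.1604921  0.21620647]
```

```bash
python3 -m handwheel '{"travel":[[0.0005,0.0013,0.025],[0.0005,0.0013,0.041],[0.0005,0.0013,0.045],[0.0005,0.0013,0.048],[0.0005,0.0013,0.05]],"twist":[[-0.0005,-0.0005,0],[-0.001,-0.0006,0],[-0.001,-0.0006,0],[-0.001,-0.0006,0],[-0.001,-0.0006,0]],"grip":[0.1,0.1,0.1,0.1,0.1]}'
python3 - <<'E'
from h import *
go((.560,.161,.178),-11.1)
E
```

```text
time: 5.8
position: [0.5621, 0.161, 0.1791]
tcp_rot: [0.773, 0.635, 0.001, 0.001]
contact_force: [-0.3, -0.6, -1.2]
grip_width: 0.0189
travel [-0.0005, -0.0028, 0.0015] twist [0.0004, -0.0002, -0.0003] pos [0.5621 0.161  0.1791] F [-0.3 -0.6 -1.2] w 0.0189 t 5.8
```

```bash
python3 -m handwheel '{"travel":[[0,0,0.002],[0,0,0.004],[0,0,0.006],[0,0,0.008],[0,0,0.008]],"twist":[[0,0,0],[0,0,0],[0,0,0],[0,0,0],[0,0,0]],"grip":[0.1,0.1,0.1,0.1,0.1]}'
python3 - <<'E'
from h import *
go((.560,.161,.174),-11.1)
E
```

```text
time: 6.42
position: [0.5625, 0.1611, 0.1739]
tcp_rot: [0.773, 0.635, 0.002, 0.001]
contact_force: [-1.0, 0.4, 2.8]
grip_width: 0.019
travel [-0.0008, -0.0033, -0.0001] twist [0.0006, -0.0003, -0.0003] pos [0.5625 0.1611 0.1739] F [-1.   0.4  2.8] w 0.019 t 6.42
```

```bash
python3 -m handwheel '{"travel":[[0,-0.004,-0.001],[0,-0.008,-0.001],[0,-0.012,-0.001],[0,-0.016,-0.001],[0,-0.02,-0.001]],"twist":[[0,0,0],[0,0,0],[0,0,0],[0,0,0],[0,0,0]],"grip":[0.1,0.1,0.1,0.1,0.1]}'
python3 - <<'E'
from h import *
go((.5425,.1649,.174),-11.1)
c=get_image('wrist')
import pickle;pickle.dump(c,open('w5.pkl','wb'))
save(cv2.resize(c['color'][80:280,160:360],None,fx=3,fy=3,interpolation=cv2.INTER_CUBIC),'w5.png')
E
```

```text
time: 7.05
position: [0.5479, 0.1639, 0.1746]
tcp_rot: [0.773, 0.635, 0.002, 0.001]
contact_force: [2.9, -0.5, -2.9]
grip_width: 0.0195
travel [-0.0001, -0.0073, 0.0008] twist [0.0007, -0.0002, -0.0003] pos [0.5479 0.1639 0.1746] F [ 2.9 -0.5 -2.9] w 0.0195 t 7.05
```

View pics/w5.png

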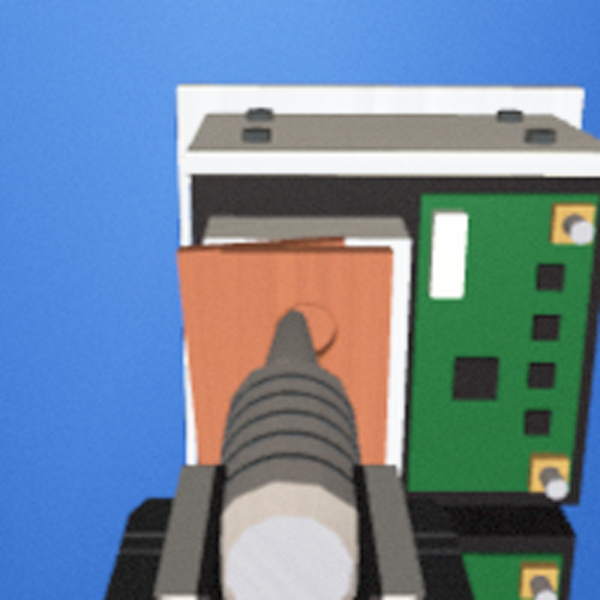

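The upper bar has come across, pulled with about 3 N. Its right edge is at x≈392 and the lower bar's right corner at ≈343, so the pin has about 5 mm further to go to the lower hole.

```bash
python3 -m handwheel '{"travel":[[0,-0.003,0],[0,-0.0055,0],[0,-0.0075,0],[0,-0.0075,0.003],[0,-0.0075,0.006]],"twist":[[0,0,0],[0,0,0],[0,0,0],[0,0,0],[0,0,0]],"grip":[0.1,0.1,0.1,0.1,0.1]}'
python3 - <<'E'
from h import *
go((.5425,.1649,.168),-11.1)
E
```

```text
time: 7.72
position: [0.5421, 0.1652, 0.1704]
tcp_rot: [0.773, 0.635, 0.002, 0.001]
contact_force: [2.3, -0.4, -0.6]
grip_width: 0.0192
travel [-0.0003, 0.0005, 0.0032] twist [0.0006, -0.0003, -0.0002] pos [0.5421 0.1652 0.1704] F [ 2.3 -0.4 -0.6] w 0.0192 t 7.72
```

The tip is now below the contact level with no load on it, so it is in the lower hole. I'll go down to the pad.

```bash
python3 -m handwheel '{"travel":[[0,0,0.0015],[0,0,0.003],[0,0,0.0045],[0,0,0.006],[0,0,0.006]],"twist":[[0,0,0],[0,0,0],[0,0,0],[0,0,0],[0,0,0]],"grip":[0.1,0.1,0.1,0.1,0.1]}'
python3 - <<'E'
from h import *
go((.5525,.1632,.168),-11.1)
E
```

```text
time: 8.35
position: [0.5428, 0.1656, 0.1679]
tcp_rot: [0.773, 0.635, 0.003, 0.001]
contact_force: [0.0, -1.0, 5.9]
grip_width: 0.0193
travel [-0.0006, 0.0133, -0.0001] twist [0.0008, -0.0004, -0.0002] pos [0.5428 0.1656 0.1679] F [ 0.  -1.   5.9] w 0.0193 t 8.35
```

The tip touches the pad exactly 6 mm lower. I'll now draw both bars right toward the pad hole.

```bash
python3 -m handwheel '{"travel":[[0,0.004,-0.0005],[0,0.008,-0.0005],[0,0.0115,-0.0005],[0,0.0135,-0.0005],[0,0.0135,0.003]],"twist":[[0,0,0],[0,0,0],[0,0,0],[0,0,0],[0,0,0]],"grip":[0.1,0.1,0.1,0.1,0.1]}'
python3 -m handwheel '{"travel":[[0,0,0.002],[0,0,0.004],[0,0,0.004]],"twist":[[0,0,0],[0,0,0],[0,0,0]],"grip":[0.1,0.1,0.1]}'
python3 - <<'E'
from h import *
go((.5525,.1632,.163),-11.1)
E
```

```text
time: 8.98
position: [0.5507, 0.1645, 0.1669]
tcp_rot: [0.773, 0.635, 0.001, -0.001]
contact_force: [-8.8, 0.4, 16.2]
grip_width: 0.0193
time: 9.35
position: [0.55, 0.1645, 0.1641]
tcp_rot: [0.773, 0.635, 0.0, -0.002]
contact_force: [-2.4, 0.8, 2.0]
grip_width: 0.019
travel [-0.001, 0.0036, 0.0014] twist [-0.0004, -0.0004, -0.0002] pos [0.55   0.1645 0.1641] F [-2.4  0.8  2. ] w 0.019 t 9.35
```

The tip is in the pad hole, 4 mm below the pad's top at low force. I'll descend in small steps and follow the side force.

```bash
python3 -m handwheel '{"travel":[[-0.0003,0.001,0.003],[-0.0005,0.002,0.006],[-0.0005,0.002,0.009],[-0.0005,0.002,0.012],[-0.0005,0.002,0.012]],"twist":[[0,0,0],[0,0,0],[0,0,0],[0,0,0],[0,0,0]],"grip":[0.1,0.1,0.1,0.1,0.1]}'
python3 - <<'E'
from h import *
go((.5525,.1632,.125),-11.1);print(sense()['moment'].round(2))
E
```

```text
time: 9.98
position: [0.5507, 0.1637, 0.1541]
tcp_rot: [0.773, 0.635, -0.001, -0.002]
contact_force: [-3.3, -0.6, -0.7]
grip_width: 0.0196
travel [-0.0002, 0.0026, 0.0388] twist [-0.0007, -0.0003, -0.0002] pos [0.5507 0.1637 0.1541] F [-3.3 -0.6 -0.7] w 0.0196 t 9.97
[-0.15  0.73 -0.02]
```

```bash
python3 -m handwheel '{"travel":[[0,0.0005,0.003],[0,0.001,0.006],[0,0.001,0.009],[0,0.001,0.012],[0,0.001,0.012]],"twist":[[-0.0003,-0.0003,0],[-0.0007,-0.0003,0],[-0.0007,-0.0003,0],[-0.0007,-0.0003,0],[-0.0007,-0.0003,0]],"grip":[0.1,0.1,0.1,0.1,0.1]}'
python3 - <<'E'
from h import *
go((.5525,.1632,.125),-11.1);print(sense()['moment'].round(2))
E
```

```text
time: 10.6
position: [0.5512, 0.1634, 0.1446]
tcp_rot: [0.773, 0.635, -0.0, 0.0]
contact_force: [-3.8, -1.4, -0.3]
grip_width: 0.019
travel [0.0001, 0.0018, 0.0261] twist [-0.0, 0.0001, -0.0002] pos [0.5512 0.1634 0.1446] F [-3.8 -1.4 -0.3] w 0.019 t 10.6
[-0.18  0.86 -0.04]
```

```bash
python3 -m handwheel '{"travel":[[0,0.0003,0.003],[0,0.0005,0.006],[0,0.0005,0.009],[0,0.0005,0.011],[0,0.0005,0.011]],"twist":[[0,0,0],[0,0,0],[0,0,0],[0,0,0],[0,0,0]],"grip":[0.1,0.1,0.1,0.1,0.1]}'
python3 - <<'E'
from h import *
go((.5525,.1632,.125),-11.1);print(sense()['moment'].round(2))
E
```

```text
time: 11.22
position: [0.5517, 0.1632, 0.1361]
tcp_rot: [0.773, 0.635, -0.0, 0.0]
contact_force: [-3.3, -0.8, -0.2]
grip_width: 0.0189
travel [0.0003, 0.0011, 0.0148] twist [0.0, 0.0001, -0.0002] pos [0.5517 0.1632 0.1361] F [-3.3 -0.8 -0.2] w 0.0189 t 11.22
[-0.21  0.79 -0.01]
```

```bash
python3 -m handwheel '{"travel":[[0,0.0003,0.003],[0,0.0003,0.006],[0,0.0003,0.009],[0,0.0003,0.009]],"twist":[[0,0,0],[0,0,0],[0,0,0],[0,0,0]],"grip":[0.1,0.1,0.1,0.1]}'
python3 - <<'E'
from h import *
go((.5525,.1632,.125),-11.1);print(sense()['moment'].round(2))
E
```

```text
time: 11.72
position: [0.5519, 0.163, 0.129]
tcp_rot: [0.773, 0.635, -0.0, 0.0]
contact_force: [-3.8, -1.3, -0.0]
grip_width: 0.0192
travel [0.0004, 0.0007, 0.0053] twist [0.0, 0.0002, -0.0002] pos [0.5519 0.163  0.129 ] F [-3.8 -1.3 -0. ] w 0.0192 t 11.72
[-0.31  0.63 -0.01]
```

```bash
python3 -m handwheel '{"travel":[[0,0,0.0015],[0,0,0.003],[0,0,0.0045],[0,0,0.006],[0,0,0.006]],"twist":[[0,0,0],[0,0,0],[0,0,0],[0,0,0],[0,0,0]],"grip":[0.1,0.1,0.1,0.1,0.1]}'
python3 - <<'E'
from h import *
go((.5525,.1632,.125),-11.1);print(sense()['moment'].round(2))
E
```

```text
time: 12.35
position: [0.5522, 0.1629, 0.1252]
tcp_rot: [0.773, 0.635, -0.0, 0.001]
contact_force: [-4.2, -1.1, 5.7]
grip_width: 0.0195
travel [0.0005, 0.0004, 0.0003] twist [0.0001, 0.0002, -0.0002] pos [0.5522 0.1629 0.1252] F [-4.2 -1.1  5.7] w 0.0195 t 12.35
[-0.43  1.04  0.04]
```

```bash
python3 -m handwheel '{"travel":[[0,0,0.001],[0,0,0.002],[0,0,0.0025]],"twist":[[0,0,0],[0,0,0],[0,0,0]],"grip":[0.1,0.1,0.1]}'
python3 - <<'E'
from h import *
go((.5525,.1632,.125),-11.1)
E
```

```text
time: 12.72
position: [0.5529, 0.1628, 0.1251]
tcp_rot: [0.773, 0.635, 0.0, 0.001]
contact_force: [-5.9, -2.7, 8.8]
grip_width: 0.019
travel [0.0004, -0.0007, 0.0002] twist [0.0003, 0.0002, -0.0002] pos [0.5529 0.1628 0.1251] F [-5.9 -2.7  8.8] w 0.019 t 12.72
```

The height matches fully home (TCP 0.125) and the upward force is firm. I'll release and look before withdrawing.

```bash
python3 -m handwheel '{"travel":[[0,0,0],[0,0,0],[0,0,0],[0,0,0],[0,0,0]],"twist":[[0,0,0],[0,0,0],[0,0,0],[0,0,0],[0,0,0]],"grip":[0.6,0.7,0.7,0.7,0.7]}'
python3 -m handwheel '{"travel":[[0,0,-0.04],[0,0,-0.1],[0,0,-0.15],[-0.06,0,-0.15],[-0.06,0,-0.15]],"twist":[[0,0,0],[0,0,0],[0,0,0],[0,0,0],[0,0,0]],"grip":[0.7,0.7,0.7,0.7,0.7]}'
python3 - <<'E'
from h import *
c=get_image('wrist');a=get_image('scene')
import pickle;pickle.dump((c,a),open('w6.pkl','wb'))
A=cv2.resize(a['color'][160:240,250:345],None,fx=4,fy=4,interpolation=cv2.INTER_CUBIC)
W=cv2.resize(c['color'][0:250,160:360],(400,500))
H=np.zeros((500,780,3),np.uint8);H[:,:400]=W;H[:320,400:780]=A
save(H,'w6.png');s=sense();print(s['position'],s['contact_force'],proj(c,(.5525,.1632,.166)),proj(c,(.5525,.1632,.112)))
E
```

```text
time: 13.35
position: [0.553, 0.1628, 0.125]
tcp_rot: [0.773, 0.635, 0.0, 0.001]
contact_force: [0.6, 0.5, -0.3]
grip_width: 0.06
time: 13.98
position: [0.5441, 0.1171, 0.2383]
tcp_rot: [0.773, 0.634, 0.001, 0.002]
contact_force: [-1.0, 0.2, -0.1]
grip_width: 0.0597
[0.54390895 0.11880239 0.23731979] [0.09631148 0.82410762 0.11160224] (np.float64(255.23270841564005), np.float64(120.92658482739034)) (np.float64(255.10668039444388), np.float64(111.35555063740293))
```

View pics/w6.png

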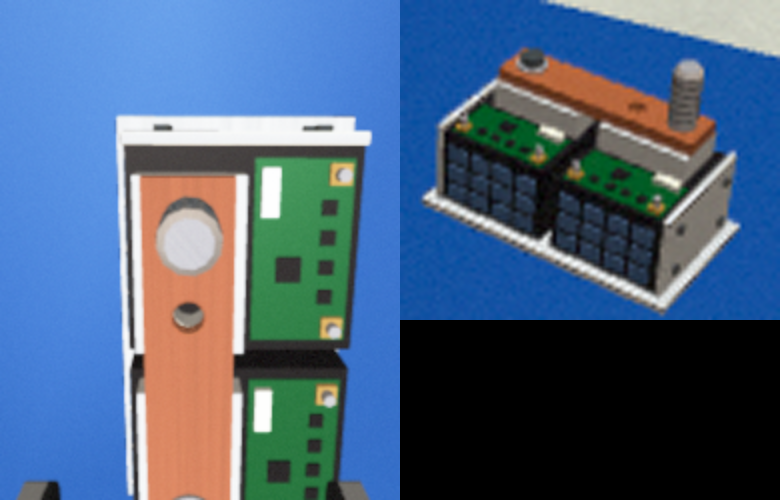

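The pin stands upright in the end hole, with its cap at wrist-crop (189,245) against a predicted (190,242). Its shoulder is flush on the bar in the scene view, both bars lie centred between the pad's edges, and the gripper is clear. I'm handing in the job.

```bash
python3 -c "
from station import *
print(finish_job())"
```

```text
the job is handed in; nothing more can be done
None
```

The pin is seated through both bars and into the pad's end hole, standing by itself, and the job was handed in at about 14 s on the robot's clock. `finish_job()` gave no verdict.

I took the pin from the stand and lowered it into the upper bar's end hole until the tip touched the lower bar. I then drew the upper bar about 20 mm across to the lower bar's hole, and both bars about 8 mm back to the pad's hole. From there I pushed the pin down in small steps. The highest wrist-force component I read was about 16 N, against the 70 N limit.

**Last checks:**
- **Depth:** the tool stopped at 0.125 m, the height expected with the shoulder on the top bar, and the upward force rose to about 9 N there. The two earlier touches, on the lower bar and on the pad, came 6 mm apart as they should.
- **Final pictures:** the pin looks upright with no visible gap under the shoulder, and both bars lie in line with the pad. The gripper is well clear of everything. I judged the seating from height, force and picture; I did not measure the gap itself.
- **Other objects:** I kept clear of the driver, reel, spanner, bin and blue look-alikes, and saw no sign of contact. I did not measure their positions again at the end.
- **One reading that disagreed:** the gripper reported an opening of 19 to 20 mm on the 24 mm handle. The hold was steady throughout, so I put it down to the grooves or a sensor offset.

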